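# Clamp a glued specimen in the swing-head press

## Robot

A 7-joint arm with a two-finger parallel gripper is mounted at the origin on a cart in front of the work surface, level with it; the furniture and walls round the work are solid. World frame = base frame: x ahead of the robot, y to its left, z up, the work surface at z = 0. Lengths are in m, angles in rad, forces in N, time in s.
With the tool pointing down it reaches from about 0.425 to 0.925 m from the base axis. Payload 6.8 kg.
Tool frame: the origin (TCP) lies midway between the tips of the shut fingers; the grasp point (between the pads) lies 19 mm behind it; z points along the fingers, y is the line along which they close (so a half turn about z gives the same grasp; the last joint's range is limited). The gripper opens to 85 mm and grips with 20 to 120 N. Pads are 22 mm wide; open, the fingers measure 114 mm over their backs; the gripper's body (76 mm by 85 mm) begins 54 mm behind the grasp point. The pads swing forward as they close: fully open they stand 13 mm farther back than shut.
Start: joints at [-0.108, 0.477, 0.022, 1.555, -0.011, 1.109, -0.083], TCP at [0.675, 0, 0.231] pointing down, gripper open.
Joint ranges: [-2.96, 2.96], [-0.34, 2.1], [-1.41, 1.46], [0.24, 2.44], [-1.37, 4.51], [0.17, 1.92], [-2.96, 2.96]. Speed limits (rad/s): [2.39, 2.39, 3.14, 3.14, 3.14, 3.14, 3.14].

## Interface

Orientations are given as a rotation vector (axis times angle).
In Python, from bench import r gives the robot as it stands. The module is installed in compiled form; this text tells all that it offers.
- The arm moves only by the tool apply_moves, never from a script. Its argument "rows" is a list of rows, each a list of 6 numbers: the shift along the tool's x, y, z scaled (see below), then the turn, a rotation vector about the tool's x, y, z scaled (see below). A call has 1 to 5 rows; each row is the pose to reach, as a shift and turn from the pose commanded when the call began, along the tool's axes at that moment; what a row does not reach only later rows make up. The controller multiplies each number of a shift by 0.25 m and each number of a turn by 90 degrees. A row lasts 1/8 s, in which the tool goes at most 62.5 mm and 10.7 degrees, less where a joint would pass 70% of its speed; a pose out of reach is approached as far as the arm can. A call with a number of a shift or a turn outside -1 to 1 is refused whole. A call with a gripper value outside its range is refused whole. "claw" is the opening, from 0 (shut) to 1 (fully open), set as the call begins (left out, the last holds). The fingers move at their own pace and stop on an object; "newtons" is the grip in N (left out, the last holds). Time passes only in rows, so rows that repeat a pose let the fingers close. It gives the time, the measured TCP pose, the force, the opening and the grip force at its end, in the units of the state.
- r.get_obs(): the state, without advancing time (a new reading comes with each control period).
- r.grab_frame(name): name is "scene" or "side" or "wrist"; returns a dict with "pixels" (384x512x3 uint8, red, green, blue), "intrinsics" (3x3 intrinsics, pixels), "dist" ([k1, k2, p1, p2, k3] as OpenCV has them; the pictures are not rectified), "eye" and "attitude" of the camera in the world. Camera axes: x right, y up, looking along -z (the intrinsics and any distortion apply to the point x, -y, -z); pixel columns grow to the right and rows downward; lengths in m; the calibration is good to about 2 mm. A picture is of the moment at which its call begins. There is no depth.
- r.hand_in(): hands the job in; it is judged then, once.
Trained networks look in a picture, given as the dict that the camera call returned (one of the last four; its "shot" number tells which), for a name from the list of things; names that differ only in an ending like _2 or _b are one class to them, and where a whole thing is asked for, a point or a joint stands for the part that bears it (a point fixed in the world has none). Each returns a list of dicts, best first, with "conf" (0 to 1); they miss things now and then, are a little off and sometimes report something else, mostly with a low value. They report only what shows in the picture. A call takes as long as a camera call.
- r.search_frame(picture, thing): "rect" ([left, top, width, height] in pixels, round what is visible of it).
- r.outline_of(picture, thing): "pixels" (384x512 bool, what is visible of it) and "rect" ([left, top, width, height] in pixels, round what is visible of it).
- r.landmark_of(picture, thing): "point" ([column, row] in pixels: a listed point, or the origin of a listed thing).
The state is a dict: "clock": time; "joints": joint angles; "qvel": joint speeds; "tau": joint torques, N m; "tcp_pos": TCP position; "orientation": TCP orientation; "contact_force": force on the tool from outside, world axes, zero at the start; "moment": the same for the moment, N m; "grip_width": finger opening in m; "gripper_force": force on a finger pad.
Only numpy, scipy, OpenCV 4.12 (cv2) and the standard library are available. Lean on these libraries where they do the work, as an engineer would, in place of code of your own. Each camera call takes 0.05 s, during which the arm holds its last target. There are 200 camera calls.

## Task

A silicon chip has just been glued onto the small steel disc in the nest of the swing-head hand press: bring the press onto it and keep it clamped while the bond sets. Leave the safety catch on while you swing the press head home over the nest, right against its stop, then flip the catch fully over to the left to free the lever, and pull the lever forward and down as far as it goes. The lever springs back up if released, so finish still holding it all the way down, and leave the other things on the desk where they are.

Things in the scene. Friction and masses are not known exactly. Their poses are not given: they have to be found in the camera images.
- press_base: grey cast base of the hand press, a slab 220 (x) x 130 (y) x 22 mm high, fixed. Origin: centre of its underside; -x = its front (nest end, towards the robot), +y = its left, +x = back, where the steel column stands (diameter 32, arm boss on it 56; cap to 169 above the desk).
- swing_hinge (a point): point on the column's vertical axis, 75 mm behind the base's origin, 110 above the desk. The head arm turns about this axis: arm 33 wide, top 143 above the desk; head a grey block 50 wide, 104 to 160 out from the axis, 97 to 163 above the desk. Catch and lever are on the head and swing with it.
- press_arm (a joint): swing of the head arm: 0 = home over the nest, arm pointing to the base's -x, on its stop; +a = swung away to the press's right (-y) by a rad (counter-clockwise from above). Starts 0.45 to 0.9. Stays where left (0.3 N m of friction). It can be swung by the lever grip (the lever moves only about its own axis, which the catch locks) or pushed from its right.
- lever_hinge (a point): point on the level axis of the press lever in the head, 118 mm out from the column axis, 128 above the desk; the axis runs across the arm. The lever's rod (diameter 12) rises beside the head's right face, 36 right of the arm's middle. It drives the ram by rack and pinion, 20 mm per rad.
- press_lever (a joint): press lever: 0 = up, leaning back towards the column 0.30 rad from upright, where its spring keeps it; grows as its top is pulled forward (away from the column) and down; stop at 1.05. With the catch on, the hook bars the rod: it gives under 0.1. Pulling takes about 2 N at the grip at first, 7 N at the end, plus friction; it springs back when let go.
- lever_grip: black round bar at the lever's top, pointing right from the rod: diameter 17 mm (end collar 22), 60 long, level along its own y (across the arm). Origin: bar centre, 76 right of the arm's middle, 110 from the lever axis, 233 above the desk when up; 208 when fully down, 75 in front of the lever axis. Free all round; it may turn between the fingers.
- press_catch (a joint): safety catch on the head: a steel crank on a shaft along the arm, 178 mm above the desk, 8 left of the arm's middle. 0 = on: its flat hook (62 long, 8 thick) lies level to the right, across the front of the lever rod. Grows as its thumb tab is pushed left, lifting the hook; rod free from 0.9, stop at 1.3. Stays where left (1 N at the tab).
- catch_tab (a point): centre of the catch's thumb tab: steel plate 20 mm along the arm, 6 thick, 30 high, in front of the head (168 out from the column axis); centre 40, end 55 from the shaft axis. Catch on: it leans 0.35 rad right of upright, centre 38 above and 14 right of the shaft axis; fully over: 0.95 rad left of upright. Free space left and right of it.
- nose_pad: sprung rubber foot of the ram, diameter 16, under the head, 135 out from the column axis. Origin: centre of its underside, about 15 above the chip when the lever is up; it meets the chip at lever 0.75 or so and then presses with 5 to 14 N as its spring gives.
- specimen: loose steel disc, diameter 25, 8 high, with an 11 square chip (about 1.7 high) on top, lying in the nest with 1 mm play. Origin: centre of its underside. Not to be touched by hand.
- nest (a point): centre of the floor of the nest, a round aluminium cup 37 wide with a 4 high rim on a steel anvil; 60 in front of the base's origin, 45 above the desk.
- wafer_carrier: round closed wafer carrier, diameter 77, 16 high, at the press's left (mm); a bystander. Origin: centre of its underside.
- adhesive_vial: glass vial with a black cap, diameter 22, 53 high, left of the press column (mm); a bystander. Origin: centre of its underside.
- petri_dish: clear dish, diameter 60, 13 high, right of the press (mm); a bystander. Origin: centre of its underside.
- tape_roll: roll of tape lying flat, diameter 96, 25 high, farther left (mm); a bystander. Origin: centre of its underside.
- notes: pad of sticky notes 51 x 51 x 12 (mm); a bystander. Origin: centre of its underside.
- pen: pen, 145 long, 9 high, in front of the press (mm); a bystander. Origin: centre of its underside.
- tweezers: steel tweezers lying flat, 120 x 15 x 9 (mm), right of the press's front; a bystander. Origin: centre of its underside.

How it is judged:
By the outcome, as a careful person would: the job done as asked, in the order asked, and still so for the second after the job is handed in, while the arm keeps its last pose, push and grip.
It also fails if it takes over 58 s, if anything falls off the work surface, if the arm or the gripper's body presses on something with over 40 N, if the wrist force passes 120 N, or if a joint passes its speed limit or range.

## Working session

There is one attempt and no reset: what is moved stays moved. The work goes in short steps, Python scripts to look and compute and a tool call to move; the robot and the scene stay as the last step left them, time stands still between calls to the robot, and variables do not carry over. Pictures are saved under pics/ and viewed, at most 10 in all, crops included, and the job is handed in when it is done.

Besides the shell and the picture viewer there is one more tool, called after "Call:" as name(argument=value, ...) on one line, values as JSON. apply_moves: Moves the arm, as the interface text tells. Its arguments: {"type":"object","properties":{"rows":{"type":"array","items":{"type":"array","items":{"type":"number"}}},"claw":{"type":"number"},"newtons":{"type":"number"}},"required":["rows"]}

```bash
mkdir -p pics; cat > h.py <<'E'
import numpy as np, cv2
from scipy.spatial.transform import Rotation as R
from bench import r
def att(f):
    a=np.array(f["attitude"],float)
    return a if a.shape==(3,3) else (R.from_rotvec(a) if a.size==3 else R.from_quat(a)).as_matrix()
def ray(f,p):
    u=cv2.undistortPoints(np.array([[p]],float),np.array(f["intrinsics"]),np.array(f["dist"]))[0,0]
    return np.array(f["eye"]),att(f)@np.array([u[0],-u[1],-1.0])
def atz(f,p,z):
    e,d=ray(f,p); return e+d*(z-e[2])/d[2]
def proj(f,P):
    c=(np.array(P)-f["eye"])@att(f); 
    return cv2.projectPoints(np.array([[c[0],-c[1],-c[2]]]),np.zeros(3),np.zeros(3),np.array(f["intrinsics"]),np.array(f["dist"]))[0][0,0]
def tri(obs):
    A=0;b=0
    for f,p in obs:
        e,d=ray(f,p); d=d/np.linalg.norm(d); M=np.eye(3)-np.outer(d,d); A=A+M; b=b+M@e
    return np.linalg.solve(A,b)
def save(f,n): cv2.imwrite("pics/"+n,cv2.cvtColor(f["pixels"],cv2.COLOR_RGB2BGR))
E
python3 - <<'E'
from h import *
F={n:r.grab_frame(n) for n in("scene","side","wrist")}
np.set_printoptions(precision=4,suppress=True)
print(r.get_obs())
for n,f in F.items(): print(n,f["eye"],f["attitude"]); save(f,n+"0.png")
for t in ["press_base","swing_hinge","lever_hinge","lever_grip","catch_tab","nose_pad","specimen","nest"]:
    o=[]
    for n,f in F.items():
        L=r.landmark_of(f,t)
        if L: print(t,n,np.array(L[0]["point"]),L[0]["conf"]); 
        if L and L[0]["conf"]>.4: o.append((f,L[0]["point"]))
    if len(o)>1:
        P=tri(o); print("  ",P,[np.linalg.norm(proj(f,P)-p) for f,p in o])
E
python3 - <<'E'
import cv2,numpy as np
a=[cv2.imread(f"pics/{n}0.png") for n in("scene","side")]
E
```

```text
{'clock': 0.15, 'joints': array([-0.1081,  0.4776,  0.0224,  1.5562, -0.0115,  1.1093, -0.0831]), 'qvel': array([-0.0015, -0.0023,  0.0011, -0.0049, -0.0003,  0.0003,  0.0001]), 'tau': array([  0.0016, -59.6924,   1.6094, -28.1491,   0.0127,   0.0066,
         0.0001]), 'tcp_pos': array([ 0.6746, -0.    ,  0.2305]), 'orientation': array([-2.2208, -2.2207,  0.0017]), 'contact_force': array([ 1.2029,  0.3946, -0.0812]), 'moment': array([-0.0204,  0.0042,  0.0243]), 'gripper_force': 0.0, 'grip_width': 0.08530407949836985}
scene [0.1079 0.621  0.6384] [ 0.4095 -1.1625 -2.2606]
side [ 0.0913 -0.621   0.8882] [ 0.8456 -0.2572 -0.5323]
wrist [0.6739 0.0831 0.374 ] [-0.3324  0.0025  0.0004]
press_base scene [232.1 218.5] 0.91
press_base side [317.2 259.3] 0.65
press_base wrist [217.9 137. ] 0.87
   [ 0.6677 -0.0254 -0.0649] [np.float64(4.613615750538123), np.float64(18.366591371888145), np.float64(41.1500664070413)]
swing_hinge scene [211.4 173.9] 0.74
swing_hinge side [301.5 202.5] 0.75
swing_hinge wrist [217.9 135.8] 0.46
   [0.6711 0.0364 0.1265] [np.float64(6.144277038425399), np.float64
[... 187 characters left out ...]
5.9] 0.69
lever_grip side [331.7 191.4] 0.74
   [ 0.6197 -0.0538  0.1272] [np.float64(48.949454592086795), np.float64(45.94814382581071)]
catch_tab scene [272.9 134.5] 0.46
catch_tab side [193.1 209.1] 0.69
catch_tab wrist [159.8 140.8] 0.25
   [0.4093 0.0663 0.2765] [np.float64(38.59099326008554), np.float64(29.344343882759834)]
specimen side [268.3 235.1] 0.42
specimen wrist [161.1 141.7] 0.83
   [0.5678 0.0243 0.0391] [np.float64(1.1164764800534932), np.float64(3.0599615963738658)]
nest scene [253.2 212.3] 0.73
nest side [269.7 232.6] 0.82
nest wrist [162.4 141.6] 0.63
   [0.5703 0.0246 0.0445] [np.float64(1.601128337449842), np.float64(1.9433473229900395), np.float64(3.1337460377902775)]
```

View pics/scene0.png

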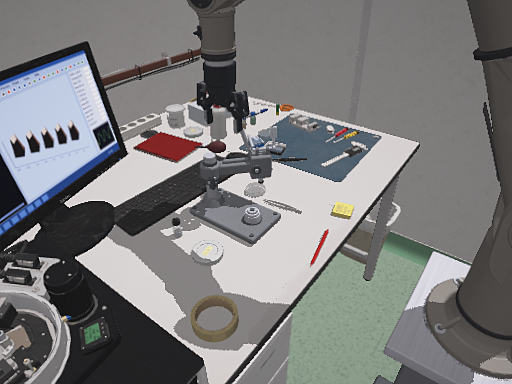

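View pics/side0.png

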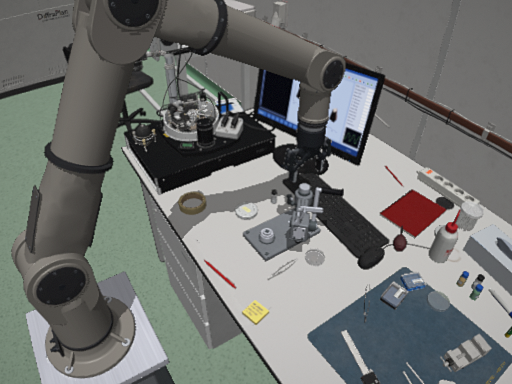

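View pics/wrist0.png

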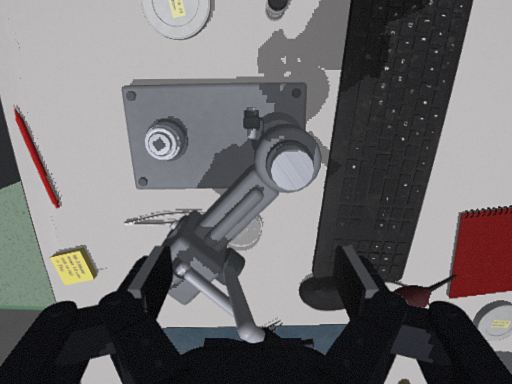

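The scene and side views show the press head swung to its right. In the wrist view the nest is at about (161,142), the column cap at (293,170) and the head at about (205,255). The rod runs down to a ball or grip end near (250,335), close under the fingers. I'll fit the pose next.

```bash
cat >> h.py <<'E'
def press(c,yaw,a):
    u=lambda t:np.array([np.cos(t),np.sin(t),0])
    o=-u(yaw+a); left=np.array([o[1],-o[0],0])*1.0 # press left: facing -x, +y
    # base +y for a=0 : u(yaw+90deg)
    left=u(yaw+a+np.pi/2); c=np.array([c[0],c[1],0]); z=np.array([0,0,1])
    H=lambda out,l,h:c+out*o+l*left+h*z
    return H,o,left
def model(c,yaw,a,lev=0,cat=0):
    H,o,left=press(c,yaw,a); t=lev-0.30
    s=0.35-cat
    return dict(H=H,o=o,left=left,grip=H(.118+.110*np.sin(t),-.076,.128+.110*np.cos(t)),gripend=H(.118+.110*np.sin(t),-.106,.128+.110*np.cos(t)),
      gripin=H(.118+.110*np.sin(t),-.046,.128+.110*np.cos(t)),
      rod0=H(.118,-.036,.128),tab=H(.168,-(-.008+.04*np.sin(s)) if 0 else .008-.04*np.sin(s),.178+.04*np.cos(s)),tabend=H(.168,.008-.055*np.sin(s),.178+.055*np.cos(s)),
      head=[H(x,y,.163) for x,y in((.104,-.025),(.104,.025),(.160,.025),(.160,-.025))],
      hook=[H(.168,.008,.178),H(.168,-.054,.178)])
E
python3 - <<'E'
from h import *
from scipy.optimize import least_squares
np.set_printoptions(precision=4,suppress=True)
f=r.grab_frame("wrist"); g=r.grab_frame("scene"); s=r.grab_frame("side")
cap=atz(f,(293,170),.169); nest=atz(f,(161,141.5),.049)
print(cap,nest,np.linalg.norm((cap-nest)[:2]))
cor=[atz(f,p,.022) for p in((122,87),(306,83),(137,188))]
print(cor, np.linalg.norm(cor[0]-cor[1]),np.linalg.norm(cor[0]-cor[2]))
d=(cap-nest)[:2]; yaw=np.arctan2(d[1],d[0]); d2=(cor[1]-cor[0])[:2]; print("yaw",yaw,np.arctan2(d2[1],d2[0]))
for t in("lever_grip","catch_tab","lever_hinge","nose_pad"):
    for n,x in(("w",f),("sc",g),("si",s)):
        print(t,n,[(np.round(q["point"],1),q["conf"]) for q in r.landmark_of(x,t)][:3],[(np.round(q["rect"]),q["conf"]) for q in r.search_frame(x,t)][:2])
w=cv2.resize(cv2.cvtColor(f["pixels"],cv2.COLOR_RGB2BGR)[80:360,100:340],None,fx=2,fy=2)
a=cv2.resize(cv2.cvtColor(g["pixels"],cv2.COLOR_RGB2BGR)[120:250,180:300],None,fx=3,fy=3)
w[:, :]=w
b=np.zeros((560,800,3),np.uint8); b[:560,:480]=w[:560,:480]; 
a=cv2.resize(a,(320,347)); b[:347,480:]=a
c2=cv2.resize(cv2.cvtColor(s["pixels"],cv2.COLOR_RGB2BGR)[175:260,250:370],None,fx=2.66,fy=2.5); b[347:559,480:480+c2.shape[1]]=c2[:212,:320]
cv2.imwrite("pics/c1.png",b)
E
```

```text
[0.704  0.0272 0.169 ] [0.569  0.0284 0.049 ] 0.1350488825683553
[array([0.5202, 0.0884, 0.022 ]), array([0.7359, 0.092 , 0.022 ]), array([ 0.5222, -0.037 ,  0.022 ])] 0.21571539906550247 0.12548949577280044
yaw -0.008897432916164814 0.01657282395755189
lever_grip w [] [(array([248., 327.,  30.,  15.]), 0.68)]
lever_grip sc [(array([204.8, 254.6]), 0.58)] [(array([247., 180.,  20.,  19.]), 0.38)]
lever_grip si [(array([332. , 189.9]), 0.74)] [(array([181., 194.,  25.,  22.]), 0.53), (array([317., 186.,  26.,  12.]), 0.49)]
catch_tab w [] [(array([175., 263.,  56.,  52.]), 0.96)]
catch_tab sc [(array([272.8, 132.9]), 0.55)] [(array([250., 126.,  32.,  21.]), 0.78)]
catch_tab si [(array([301.1, 211.8]), 0.47)] [(array([293., 206.,  27.,  21.]), 0.72)]
lever_hinge w [] [(array([216., 250.,  64.,  92.]), 0.87)]
lever_hinge sc [] []
lever_hinge si [(array([297.1, 222.2]), 0.73)] [(array([308., 187.,  36.,  40.]), 0.58)]
nose_pad w [(array([ 42.3, 153.9]), 0.56)] []
nose_pad sc [(array([344.2, 211.4]), 0.62)] []
nose_pad si [(array([219.9, 273.5]), 0.38)] []
```

View pics/c1.png

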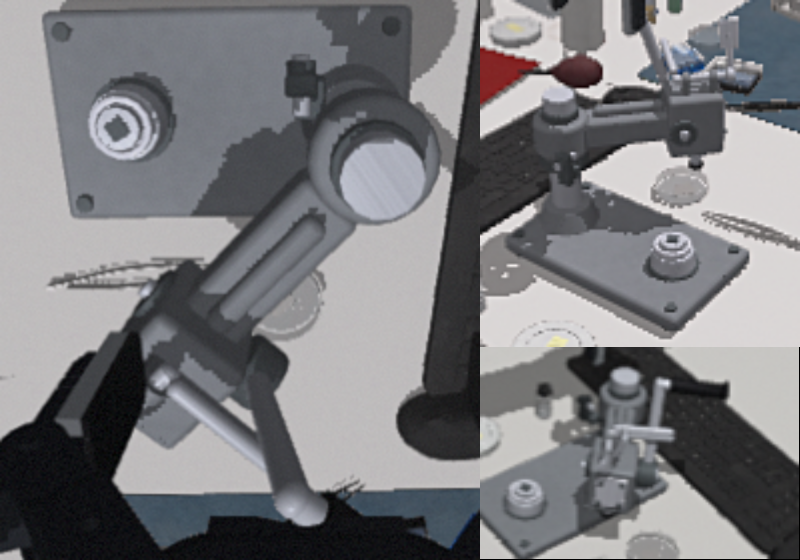

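The crop shows the lever rod top at wrist pixel (250,335), and the hook bar from (181,268) to about (235,315). In the side view the black grip runs from (320,190) to (343,192). I'll fit the arm angle.

```bash
python3 - <<'E'
from h import *
from scipy.optimize import least_squares
np.set_printoptions(precision=4,suppress=True)
f=r.grab_frame("wrist"); g=r.grab_frame("scene"); s=r.grab_frame("side")
def pts(p):
    c=p[:2];yaw=p[2]; m=model(c,yaw,p[3]); B,_,_=press(c,yaw,0)
    base=lambda x,y,z:B(.075-x,y,z)
    L=[(f,m["H"](.0855,-.036,.239),(250,335)),(f,B(0,0,.169),(293,170)),(f,B(.135,0,.049),(161,141.5)),
     (s,m["gripin"],(320,190)),(s,m["gripend"],(343,192)),
     (f,m["hook"][1],(236,316)),
     (f,base(-.1085,.0635,.022),(122,87)),(f,base(.1085,.0635,.022),(306,83)),(f,base(-.1085,-.0635,.022),(135,189))]
    return L
res=lambda p:np.concatenate([proj(F,P)-np.array(x) for F,P,x in pts(p)])
q=least_squares(res,[.704,.027,0,.7],loss="soft_l1",f_scale=2)
print(q.x); print(res(q.x).reshape(-1,2))
m=model(q.x[:2],q.x[2],q.x[3])
for k in("grip","gripin","gripend","tab","tabend"): print(k,m[k])
h=model(q.x[:2],q.x[2],0); print("home",h["grip"],h["tab"]); print("down",model(q.x[:2],q.x[2],0,1.05)["grip"])
print("home tab over",model(q.x[:2],q.x[2],0,0,1.3)["tab"])
print("proj",proj(f,m["tab"]),proj(f,m["tabend"]),proj(g,m["tab"]),proj(g,m["grip"]),proj(s,m["tab"]))
E
```

```text
[0.7036 0.0286 0.0139 0.8247]
[[  1.3527   0.151 ]
 [ -0.4246  -1.7954]
 [ -0.13     1.4783]
 [  2.2416  -0.156 ]
 [  1.2654   0.2233]
 [-30.1768  26.9558]
 [ -0.9078  -0.9469]
 [  0.3262  -0.4624]
 [  1.1575  -0.6815]]
grip [ 0.703  -0.0858  0.2331]
gripin [ 0.6807 -0.0658  0.2331]
gripend [ 0.7253 -0.1059  0.2331]
tab [ 0.5956 -0.1002  0.2156]
tabend [ 0.5994 -0.1036  0.2297]
home [ 0.6192 -0.0486  0.2331] [0.5357 0.0205 0.2156]
down [ 0.5117 -0.0501  0.2085]
home tab over [0.5351 0.0668 0.2013]
proj [147.9685 351.0531] [147.3444 371.4055] [272.1725 131.6779] [236.187  117.4577] [305.2726 213.3802]
```

```bash
cat >> h.py <<'E'
import json,os,sys
C=(.7036,.0286); YAW=.0139
np.set_printoptions(precision=4,suppress=True)
def cmd():
    if os.path.exists("cmd.json"):
        d=json.load(open("cmd.json")); return np.array(d[0]),R.from_rotvec(d[1])
    return np.array([.675,0,.231]),R.from_rotvec([-np.pi/2**.5,-np.pi/2**.5,0])
def plan(wps):
    """wps: (pos, psi[, tilt]) with tool = Rz(psi)*start orientation"""
    p,o=cmd(); rows=[]
    for P,psi in wps:
        t=R.from_rotvec([0,0,psi])*R.from_rotvec([-np.pi/2**.5,-np.pi/2**.5,0])
        rows.append(np.round(np.r_[o.inv().apply(np.array(P)-p)/.25,(o.inv()*t).as_rotvec()/(np.pi/2)],3))
    print(json.dumps([list(map(float,x+0.)) for x in rows]))
    x=rows[-1]; json.dump([list(p+o.apply(x[:3]*.25)),list((o*R.from_rotvec(x[3:]*np.pi/2)).as_rotvec())],open("cmd.json","w"))
def push(a,gap,z=.216): # closed fingers right of the grip end
    H,_,_=press(C,YAW,a); return H(.0855,-(.106+.011+gap),z),YAW+a
E
python3 - <<'E'
from h import *
up=np.array([.675,0,.31])
P,psi=push(.825,.03,.31)
print(P,psi)
plan([(up+[0,0,-.04],0),(up,0.15),(up*.5+P*.5,.33),(P,.5),(P,.67)])
Q=push(.825,.03)
plan([(P,psi),(P*.5+Q[0]*.5,psi),(Q[0],psi),push(.825,.018),push(.825,.012)])
E
```

```text
[ 0.7558 -0.1332  0.31  ] 0.8389
[[0.0, 0.0, -0.156, 0.0, 0.0, 0.0], [0.0, 0.0, -0.316, 0.0, 0.0, -0.095], [-0.266, 0.162, -0.316, 0.0, 0.0, -0.21], [-0.533, 0.323, -0.316, 0.0, 0.0, -0.318], [-0.533, 0.323, -0.316, 0.0, 0.0, -0.427]]
[[0.0, 0.0, 0.0, 0.0, 0.0, -0.107], [0.0, 0.0, 0.188, 0.0, 0.0, -0.107], [0.0, 0.0, 0.376, 0.0, 0.0, -0.107], [0.047, -0.008, 0.376, 0.0, 0.0, -0.107], [0.071, -0.012, 0.376, 0.0, 0.0, -0.107]]
```

Call:
apply_moves(rows=[[0.0,0.0,-0.156,0.0,0.0,0.0],[0.0,0.0,-0.316,0.0,0.0,-0.095],[-0.266,0.162,-0.316,0.0,0.0,-0.21],[-0.533,0.323,-0.316,0.0,0.0,-0.318],[-0.533,0.323,-0.316,0.0,0.0,-0.427]], claw=0)

```text
clock: 3.48
tcp_pos: [0.7563, -0.138, 0.3098]
orientation: [1.364, 2.829, -0.003]
contact_force: [0.0, 0.9, -0.1]
grip_width: -0.0001
gripper_force: 0.0
```

Call:
apply_moves(rows=[[0.0,0.0,0.0,0.0,0.0,-0.107],[0.0,0.0,0.188,0.0,0.0,-0.107],[0.0,0.0,0.376,0.0,0.0,-0.107],[0.047,-0.008,0.376,0.0,0.0,-0.107],[0.071,-0.012,0.376,0.0,0.0,-0.107]])

```text
clock: 4.1
tcp_pos: [0.7428, -0.1201, 0.2185]
orientation: [1.123, 2.932, 0.002]
contact_force: [0.5, -0.3, 0.3]
grip_width: 0.0001
gripper_force: 0.0
```

```bash
python3 - <<'E'
from h import *
o=r.get_obs(); p,q=cmd(); print(o["clock"],o["tcp_pos"],p,o["orientation"],q.as_rotvec(),o["contact_force"],o["grip_width"])
f=r.grab_frame("wrist"); s=r.grab_frame("side")
b=np.hstack([cv2.cvtColor(f["pixels"],cv2.COLOR_RGB2BGR)[:, 60:460],cv2.resize(cv2.cvtColor(s["pixels"],cv2.COLOR_RGB2BGR)[140:280,230:370],(384,384))])
cv2.imwrite("pics/c2.png",b)
E
```

```text
4.1 [ 0.7428 -0.1201  0.2185] [ 0.7424 -0.1212  0.216 ] [1.1225 2.9321 0.0018] [1.1243 2.9335 0.    ] [ 0.4646 -0.3487  0.3016] 8.493374223812951e-05
```

View pics/c2.png

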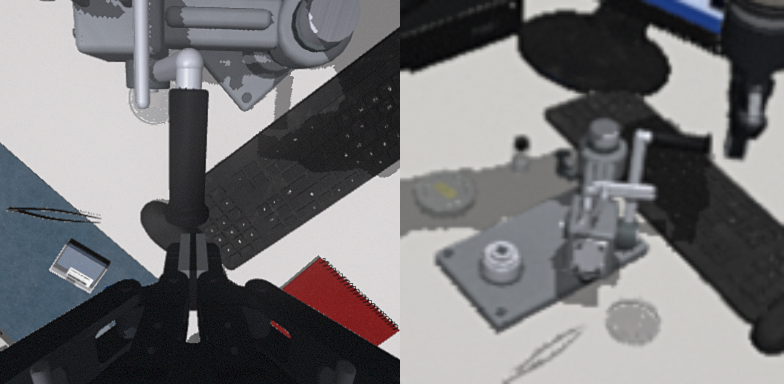

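The wrist view shows the closed fingers lined up on the end collar of the grip, at about (190,215). Next I push along the arc.

```bash
python3 - <<'E'
from h import *
plan([push(a,g) for a,g in((.825,.004),(.8,0),(.72,0),(.62,0),(.52,0))])
plan([push(a,0) for a in(.42,.32,.23,.15,.09)])
plan([push(a,0) for a in(.06,.04,.03,.02,.02)])
E
```

```text
[[0.032, 0.0, 0.0, 0.0, 0.0, 0.0], [0.057, -0.011, 0.0, 0.0, 0.0, 0.016], [0.086, -0.047, 0.0, 0.0, 0.0, 0.067], [0.127, -0.088, 0.0, 0.0, 0.0, 0.13], [0.172, -0.125, 0.0, 0.0, 0.0, 0.194]]
[[0.037, -0.045, 0.0, 0.0, 0.0, 0.064], [0.078, -0.086, 0.0, 0.0, 0.0, 0.127], [0.118, -0.119, 0.0, 0.0, 0.0, 0.185], [0.156, -0.146, 0.0, 0.0, 0.0, 0.236], [0.185, -0.164, 0.0, 0.0, 0.0, 0.274]]
[[0.011, -0.014, 0.0, 0.0, 0.0, 0.019], [0.018, -0.023, 0.0, 0.0, 0.0, 0.032], [0.022, -0.027, 0.0, 0.0, 0.0, 0.038], [0.026, -0.032, 0.0, 0.0, 0.0, 0.044], [0.026, -0.032, 0.0, 0.0, 0.0, 0.044]]
```

Call:
apply_moves(rows=[[0.032,0.0,0.0,0.0,0.0,0.0],[0.057,-0.011,0.0,0.0,0.0,0.016],[0.086,-0.047,0.0,0.0,0.0,0.067],[0.127,-0.088,0.0,0.0,0.0,0.13],[0.172,-0.125,0.0,0.0,0.0,0.194]])

```text
clock: 4.82
tcp_pos: [0.6905, -0.1167, 0.2176]
orientation: [1.561, 2.721, 0.002]
contact_force: [2.7, -1.6, 1.4]
grip_width: -0.0001
gripper_force: 1.7
```

Call:
apply_moves(rows=[[0.037,-0.045,0.0,0.0,0.0,0.064],[0.078,-0.086,0.0,0.0,0.0,0.127],[0.118,-0.119,0.0,0.0,0.0,0.185],[0.156,-0.146,0.0,0.0,0.0,0.236],[0.185,-0.164,0.0,0.0,0.0,0.274]])

```text
clock: 5.45
tcp_pos: [0.631, -0.0979, 0.2174]
orientation: [2.106, 2.327, 0.001]
contact_force: [1.6, -2.3, 0.3]
grip_width: -0.0001
gripper_force: 1.4
```

Call:
apply_moves(rows=[[0.011,-0.014,0.0,0.0,0.0,0.019],[0.018,-0.023,0.0,0.0,0.0,0.032],[0.022,-0.027,0.0,0.0,0.0,0.038],[0.026,-0.032,0.0,0.0,0.0,0.044],[0.026,-0.032,0.0,0.0,0.0,0.044]])

```text
clock: 6.08
tcp_pos: [0.6217, -0.0916, 0.2162]
orientation: [-2.183, -2.259, 0.001]
contact_force: [-1.0, -4.8, 3.1]
grip_width: 0.0005
gripper_force: 2.4
```

```bash
python3 - <<'E'
from h import *
o=r.get_obs(); p,q=cmd(); print(o["clock"],o["tcp_pos"],p,o["orientation"],q.as_rotvec(),o["contact_force"],o["moment"])
plan([push(a,0) for a in(.01,0,0,)]+[push(0,.002)[:1]+(YAW,)]*0)
print(push(0,0))
E
```

```text
6.075 [ 0.6217 -0.0916  0.2162] [ 0.622  -0.0911  0.216 ] [-2.1831 -2.2589  0.0013] [2.1827 2.2595 0.    ] [-1.0039 -4.7863  3.0795] [-0.9808  0.2675  0.0457]
[[0.003, -0.004, 0.0, 0.0, 0.0, 0.007], [0.007, -0.009, 0.0, 0.0, 0.0, 0.013], [0.007, -0.009, 0.0, 0.0, 0.0, 0.013]]
(array([ 0.6197, -0.0896,  0.216 ]), 0.0139)
```

Call:
apply_moves(rows=[[0.003,-0.004,0.0,0.0,0.0,0.007],[0.007,-0.009,0.0,0.0,0.0,0.013],[0.007,-0.009,0.0,0.0,0.0,0.013]])

```text
clock: 6.45
tcp_pos: [0.6193, -0.0899, 0.2161]
orientation: [-2.206, -2.236, 0.002]
contact_force: [-1.7, -5.6, 3.7]
grip_width: -0.0001
gripper_force: 2.4
```

Call:
apply_moves(rows=[[0.006,0,0,0,0,0],[0.01,0,0,0,0,0],[0.01,0,0,0,0,0]])

```text
clock: 6.82
tcp_pos: [0.6185, -0.0891, 0.2161]
orientation: [-2.207, -2.235, 0.005]
contact_force: [-4.4, -8.8, 4.2]
grip_width: 0.0001
gripper_force: 3.9
```

Call:
apply_moves(rows=[[0.006,0,0,0,0,0],[0.01,0,0,0,0,0],[0.01,0,0,0,0,0]])

```text
clock: 7.2
tcp_pos: [0.6184, -0.089, 0.2161]
orientation: [2.208, 2.232, -0.008]
contact_force: [-3.2, -11.2, 4.8]
grip_width: -0.0004
gripper_force: 6.2
```

Call:
apply_moves(rows=[[0.01,0,0,0,0,0],[0.016,0,0,0,0,0],[0.016,0,0,0,0,0]])

```text
clock: 7.58
tcp_pos: [0.6183, -0.0889, 0.2162]
orientation: [2.209, 2.226, -0.012]
contact_force: [-3.0, -18.6, 3.9]
grip_width: 0.0002
gripper_force: 9.9
```

```bash
python3 - <<'E'
from h import *
p,q=cmd(); p=p+q.apply([.036*.25,0,0]); json.dump([list(p),list(q.as_rotvec())],open("cmd.json","w"))
o=r.get_obs(); print(p,o["tcp_pos"],o["contact_force"])
g=r.grab_frame("scene"); s=r.grab_frame("side"); f=r.grab_frame("wrist")
m=model(C,YAW,0)
for n,x in(("sc",g),("si",s),("w",f)):
    print(n,"tab",proj(x,m["tab"]),[(np.round(q["point"],1),q["conf"]) for q in r.landmark_of(x,"catch_tab")][:2],"grip",proj(x,m["grip"]),[(np.round(q["point"],1),q["conf"]) for q in r.landmark_of(x,"lever_grip")][:2])
im=[]
for x in(g,s):
    v=cv2.cvtColor(x["pixels"],cv2.COLOR_RGB2BGR).copy(); c=proj(x,m["tab"]).astype(int)
    v=cv2.resize(v[c[1]-60:c[1]+60,c[0]-60:c[0]+60],(400,400),interpolation=cv2.INTER_CUBIC)
    for P in m["head"]+[m["tab"],m["tabend"],m["H"](.168,.008,.178)]:
        cv2.circle(v,tuple(((proj(x,P)-c+60)*400/120).astype(int)),2,(0,0,255),-1)
    im.append(v)
cv2.imwrite("pics/c3.png",np.hstack(im))
E
```

```text
[ 0.6196 -0.0805  0.216 ] [ 0.6183 -0.0889  0.2162] [ -3.0003 -18.6401   3.9059]
sc tab [263.8352 157.3174] [(array([263.5, 158.1]), 0.54)] grip [252.7893 130.3169] [(array([253.3, 209.3]), 0.58), (array([251.9, 127.2]), 0.5)]
si tab [260.4058 195.8016] [(array([256.2, 191.3]), 0.49), (array([217.9, 269.9]), 0.38)] grip [300.69  194.218] [(array([283.4, 269.1]), 0.72)]
w tab [75.6747 30.8453] [(array([65.9, 26.6]), 0.77)] grip [257.1382 187.8461] [(array([255.1, 192. ]), 0.94)]
```

View pics/c3.png

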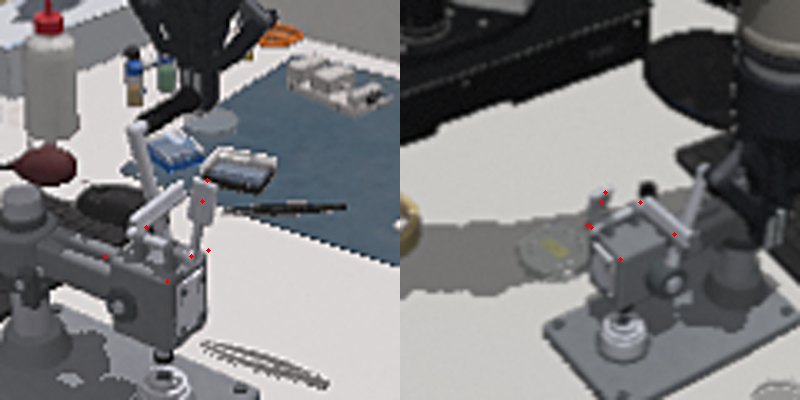

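Both views show the head on its stop over the nest: the force rises to 18 N with no motion, and the model points match. The tab is in the predicted place, at (264,157) in the scene view. Next is the catch.

```bash
cat >> h.py <<'E'
H0=press(C,YAW,0)[0]
E
python3 - <<'E'
from h import *
p,q=cmd(); w=lambda o,l,z:(H0(o,l,z),YAW)
plan([w(.0855,-.120,.216),w(.0855,-.135,.216),w(.0855,-.14,.262),w(.0855,-.14,.31),w(.115,-.10,.31)])
plan([w(.145,-.06,.31),w(.17,-.038,.30),w(.17,-.038,.25),w(.17,-.038,.203),w(.17,-.036,.203)])
plan([w(.17,l,.203) for l in(-.03,-.022,-.014,-.006,.001)])
plan([w(.17,l,.203) for l in(.008,.014,.019,.023,.026)])
E
```

```text
[[-0.048, 0.0, 0.0, 0.0, 0.0, 0.0], [-0.108, 0.0, 0.0, 0.0, 0.0, 0.0], [-0.128, 0.0, -0.184, 0.0, 0.0, 0.0], [-0.128, 0.0, -0.376, 0.0, 0.0, 0.0], [0.032, -0.118, -0.376, 0.0, 0.0, 0.0]]
[[0.16, -0.12, 0.0, 0.0, 0.0, 0.0], [0.248, -0.22, 0.04, 0.0, 0.0, 0.0], [0.248, -0.22, 0.24, 0.0, 0.0, 0.0], [0.248, -0.22, 0.428, 0.0, 0.0, 0.0], [0.256, -0.22, 0.428, 0.0, 0.0, 0.0]]
[[0.024, 0.0, 0.0, 0.0, 0.0, 0.0], [0.056, 0.0, 0.0, 0.0, 0.0, 0.0], [0.088, 0.0, 0.0, 0.0, 0.0, 0.0], [0.12, 0.0, 0.0, 0.0, 0.0, 0.0], [0.148, 0.0, 0.0, 0.0, 0.0, 0.0]]
[[0.028, 0.0, 0.0, 0.0, 0.0, 0.0], [0.052, 0.0, 0.0, 0.0, 0.0, 0.0], [0.072, 0.0, 0.0, 0.0, 0.0, 0.0], [0.088, 0.0, 0.0, 0.0, 0.0, 0.0], [0.1, 0.0, 0.0, 0.0, 0.0, 0.0]]
```

Call:
apply_moves(rows=[[-0.048,0.0,0.0,0.0,0.0,0.0],[-0.108,0.0,0.0,0.0,0.0,0.0],[-0.128,0.0,-0.184,0.0,0.0,0.0],[-0.128,0.0,-0.376,0.0,0.0,0.0],[0.032,-0.118,-0.376,0.0,0.0,0.0]])

```text
clock: 8.65
tcp_pos: [0.593, -0.075, 0.3142]
orientation: [2.206, 2.228, 0.008]
contact_force: [-0.2, 1.0, -0.1]
grip_width: 0.0002
gripper_force: 0.0
```

Call:
apply_moves(rows=[[0.16,-0.12,0.0,0.0,0.0,0.0],[0.248,-0.22,0.04,0.0,0.0,0.0],[0.248,-0.22,0.24,0.0,0.0,0.0],[0.248,-0.22,0.428,0.0,0.0,0.0],[0.256,-0.22,0.428,0.0,0.0,0.0]])

```text
clock: 9.28
tcp_pos: [0.5313, -0.0091, 0.2002]
orientation: [-2.201, -2.234, 0.008]
contact_force: [0.3, -1.0, 0.4]
grip_width: -0.0001
gripper_force: 0.0
```

Call:
apply_moves(rows=[[0.024,0.0,0.0,0.0,0.0,0.0],[0.056,0.0,0.0,0.0,0.0,0.0],[0.088,0.0,0.0,0.0,0.0,0.0],[0.12,0.0,0.0,0.0,0.0,0.0],[0.148,0.0,0.0,0.0,0.0,0.0]])

```text
clock: 9.9
tcp_pos: [0.534, 0.0278, 0.2038]
orientation: [2.205, 2.237, 0.001]
contact_force: [0.5, -2.7, 0.6]
grip_width: 0.0003
gripper_force: 0.9
```

Call:
apply_moves(rows=[[0.028,0.0,0.0,0.0,0.0,0.0],[0.052,0.0,0.0,0.0,0.0,0.0],[0.072,0.0,0.0,0.0,0.0,0.0],[0.088,0.0,0.0,0.0,0.0,0.0],[0.1,0.0,0.0,0.0,0.0,0.0]])

```text
clock: 10.52
tcp_pos: [0.5332, 0.0527, 0.2033]
orientation: [-2.205, -2.237, -0.0]
contact_force: [-0.6, -0.9, 0.0]
grip_width: 0.0001
gripper_force: 0.4
```

Call:
apply_moves(rows=[[0.012,0,0,0,0,0],[0.02,0,0,0,0,0],[0.02,0,0,0,0,0]])

```text
clock: 10.9
tcp_pos: [0.5332, 0.0571, 0.2034]
orientation: [2.206, 2.237, -0.0]
contact_force: [0.1, -2.0, 1.8]
grip_width: -0.0002
gripper_force: 0.9
```

Call:
apply_moves(rows=[[0.01,0,0,0,0,0],[0.016,0,0,0,0,0],[0.016,0,0,0,0,0]])

```text
clock: 11.28
tcp_pos: [0.5333, 0.0582, 0.2035]
orientation: [2.207, 2.233, -0.004]
contact_force: [-0.9, -9.5, 4.0]
grip_width: 0.0002
gripper_force: 3.9
```

Call:
apply_moves(rows=[[0.01,0,0,0,0,0],[0.016,0,0,0,0,0],[0.016,0,0,0,0,0]])

```text
clock: 11.65
tcp_pos: [0.5334, 0.0593, 0.2037]
orientation: [2.208, 2.228, -0.007]
contact_force: [0.0, -17.0, 5.7]
grip_width: -0.0003
gripper_force: 6.8
```

```bash
python3 - <<'E'
from h import *
p,q=cmd(); p=p+q.apply([.052*.25,0,0]); json.dump([list(p),list(q.as_rotvec())],open("cmd.json","w"))
w=lambda o,l,z:(H0(o,l,z),YAW)
plan([w(.17,.02,.203),w(.17,.0,.215),w(.17,-.02,.26),w(.15,-.04,.31),w(.115,-.06,.32)])
plan([w(.0855,-.076,.32)]*2)
E
```

```text
[[-0.076, 0.0, 0.0, 0.0, 0.0, 0.0], [-0.156, 0.0, -0.048, 0.0, 0.0, 0.0], [-0.236, 0.0, -0.228, 0.0, 0.0, 0.0], [-0.316, 0.08, -0.428, 0.0, 0.0, 0.0], [-0.396, 0.22, -0.468, 0.0, 0.0, 0.0]]
[[-0.064, 0.118, 0.0, 0.0, 0.0, 0.0], [-0.064, 0.118, 0.0, 0.0, 0.0, 0.0]]
```

Call:
apply_moves(rows=[[-0.076,0.0,0.0,0.0,0.0,0.0],[-0.156,0.0,-0.048,0.0,0.0,0.0],[-0.236,0.0,-0.228,0.0,0.0,0.0],[-0.316,0.08,-0.428,0.0,0.0,0.0],[-0.396,0.22,-0.468,0.0,0.0,0.0]])

```text
clock: 12.28
tcp_pos: [0.5914, -0.0328, 0.3249]
orientation: [2.202, 2.235, 0.01]
contact_force: [0.7, 0.1, -0.0]
grip_width: -0.0002
gripper_force: 0.0
```

Call:
apply_moves(rows=[[-0.064,0.118,0.0,0.0,0.0,0.0],[-0.064,0.118,0.0,0.0,0.0,0.0]], claw=0.8)

```text
clock: 12.52
tcp_pos: [0.6204, -0.0493, 0.3197]
orientation: [-2.208, -2.235, -0.0]
contact_force: [-0.8, -0.5, 0.8]
grip_width: 0.0357
gripper_force: 0.0
```

```bash
python3 - <<'E'
from h import *
o=r.get_obs(); p,q=cmd(); print(o["clock"],o["tcp_pos"],p,o["grip_width"])
g=r.grab_frame("scene"); s=r.grab_frame("side"); f=r.grab_frame("wrist")
m=model(C,YAW,0,0,1.3)
for n,x in(("sc",g),("si",s),("w",f)): print(n,"tab",proj(x,m["tab"]),[(np.round(q["point"],1),q["conf"]) for q in r.landmark_of(x,"catch_tab")][:2],"grip",proj(x,m["grip"]),[(np.round(q["point"],1),q["conf"]) for q in r.landmark_of(x,"lever_grip")][:2])
im=[]
for x in(g,s):
    v=cv2.cvtColor(x["pixels"],cv2.COLOR_RGB2BGR).copy(); c=proj(x,m["H"](.13,0,.18)).astype(int)
    v=cv2.resize(v[c[1]-45:c[1]+45,c[0]-45:c[0]+45],(384,384),interpolation=cv2.INTER_CUBIC)
    for P in m["head"]+[m["tab"],m["tabend"],m["gripin"],m["gripend"]]:
        cv2.circle(v,tuple(((proj(x,P)-c+45)*384/90).astype(int)),2,(0,0,255),-1)
    im.append(v)
cv2.imwrite("pics/c4.png",np.hstack(im))
w=lambda o,l,z:(H0(o,l,z),YAW)
plan([w(.0855,-.078,z) for z in(.28,.245,.222,.212,.212)])
E
```

```text
12.525 [ 0.6204 -0.0493  0.3197] [ 0.6191 -0.0485  0.32  ] 0.03569942677184679
sc tab [251.969  171.3963] [(array([249.7, 172.4]), 0.62)] grip [252.7893 130.3169] [(array([255.8, 129.3]), 0.42)]
si tab [251.0652 190.6957] [(array([248.8, 188.4]), 0.72)] grip [300.69  194.218] []
w tab [156.6184  51.0509] [(array([151.1,  55.3]), 0.57)] grip [254.5083 194.4041] [(array([254.5, 195.4]), 0.79)]
[[-0.008, 0.0, 0.16, 0.0, 0.0, 0.0], [-0.008, 0.0, 0.3, 0.0, 0.0, 0.0], [-0.008, 0.0, 0.392, 0.0, 0.0, 0.0], [-0.008, 0.0, 0.432, 0.0, 0.0, 0.0], [-0.008, 0.0, 0.432, 0.0, 0.0, 0.0]]
```

View pics/c4.png

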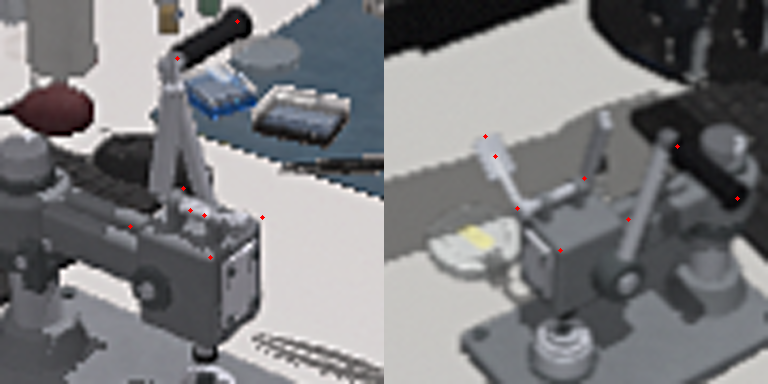

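The catch is fully over to the left, with its tab at side-crop (495,155) matching the model and the hook raised. The grip matches the model too, so I descend and grasp it.

Call:
apply_moves(rows=[[-0.008,0.0,0.16,0.0,0.0,0.0],[-0.008,0.0,0.3,0.0,0.0,0.0],[-0.008,0.0,0.392,0.0,0.0,0.0],[-0.008,0.0,0.432,0.0,0.0,0.0],[-0.008,0.0,0.432,0.0,0.0,0.0]])

```text
clock: 13.6
tcp_pos: [0.6191, -0.0504, 0.2122]
orientation: [-2.205, -2.237, 0.001]
contact_force: [0.5, -0.6, 0.3]
grip_width: 0.0681
gripper_force: 0.0
```

Call:
apply_moves(rows=[[0,0,0,0,0,0],[0,0,0,0,0,0],[0,0,0,0,0,0],[0,0,0,0,0,0],[0,0,0,0,0,0]], claw=0, newtons=40)

```text
clock: 14.22
tcp_pos: [0.6193, -0.0505, 0.2131]
orientation: [2.206, 2.237, 0.001]
contact_force: [-2.5, 0.2, 6.0]
grip_width: 0.0155
gripper_force: 39.1
```

```bash
cat >> h.py <<'E'
def lev(t,p0=(.0855,-.078,.212),k=.110):
    d=np.array([np.sin(t-.3)-np.sin(-.3),0,np.cos(t-.3)-np.cos(-.3)])*k
    return H0(p0[0]+d[0],p0[1],p0[2]+d[2]),YAW
E
python3 - <<'E'
from h import *
o=r.get_obs(); p,q=cmd(); print(o["clock"],o["tcp_pos"],p,o["grip_width"],o["gripper_force"],o["contact_force"])
plan([lev(t) for t in(.06,.13,.2,.28,.36)])
plan([lev(t) for t in(.44,.52,.6,.68,.74)])
plan([lev(t) for t in(.8,.86,.91,.95,.95)])
E
```

```text
14.225 [ 0.6193 -0.0505  0.2131] [ 0.6192 -0.0505  0.212 ] 0.01549568743985489 39.09521609544754 [-2.5068  0.2336  5.9886]
[[0.0, -0.025, -0.007, 0.0, 0.0, 0.0], [0.0, -0.056, -0.013, 0.0, 0.0, 0.0], [0.0, -0.086, -0.017, 0.0, 0.0, 0.0], [0.0, -0.121, -0.02, 0.0, 0.0, 0.0], [0.0, -0.156, -0.019, 0.0, 0.0, 0.0]]
[[0.0, -0.035, 0.004, 0.0, 0.0, 0.0], [0.0, -0.07, 0.01, 0.0, 0.0, 0.0], [0.0, -0.104, 0.019, 0.0, 0.0, 0.0], [0.0, -0.137, 0.031, 0.0, 0.0, 0.0], [0.0, -0.161, 0.041, 0.0, 0.0, 0.0]]
[[0.0, -0.024, 0.012, 0.0, 0.0, 0.0], [0.0, -0.047, 0.026, 0.0, 0.0, 0.0], [0.0, -0.065, 0.038, 0.0, 0.0, 0.0], [0.0, -0.079, 0.048, 0.0, 0.0, 0.0], [0.0, -0.079, 0.048, 0.0, 0.0, 0.0]]
```

Call:
apply_moves(rows=[[0.0,-0.025,-0.007,0.0,0.0,0.0],[0.0,-0.056,-0.013,0.0,0.0,0.0],[0.0,-0.086,-0.017,0.0,0.0,0.0],[0.0,-0.121,-0.02,0.0,0.0,0.0],[0.0,-0.156,-0.019,0.0,0.0,0.0]])

```text
clock: 14.85
tcp_pos: [0.5841, -0.051, 0.2199]
orientation: [2.2, 2.232, 0.012]
contact_force: [6.6, -0.8, 10.1]
grip_width: 0.0156
gripper_force: 39.2
```

Call:
apply_moves(rows=[[0.0,-0.035,0.004,0.0,0.0,0.0],[0.0,-0.07,0.01,0.0,0.0,0.0],[0.0,-0.104,0.019,0.0,0.0,0.0],[0.0,-0.137,0.031,0.0,0.0,0.0],[0.0,-0.161,0.041,0.0,0.0,0.0]])

```text
clock: 15.48
tcp_pos: [0.5432, -0.0515, 0.2092]
orientation: [2.201, 2.233, 0.01]
contact_force: [5.3, 0.7, 8.5]
grip_width: 0.0157
gripper_force: 43.6
```

Call:
apply_moves(rows=[[0.0,-0.024,0.012,0.0,0.0,0.0],[0.0,-0.047,0.026,0.0,0.0,0.0],[0.0,-0.065,0.038,0.0,0.0,0.0],[0.0,-0.079,0.048,0.0,0.0,0.0],[0.0,-0.079,0.048,0.0,0.0,0.0]])

```text
clock: 16.1
tcp_pos: [0.5241, -0.0517, 0.1971]
orientation: [2.201, 2.232, 0.011]
contact_force: [6.7, -0.5, 5.1]
grip_width: 0.0157
gripper_force: 45.4
```

```bash
python3 - <<'E'
from h import *
o=r.get_obs(); p,q=cmd(); print(o["clock"],o["tcp_pos"],p,o["grip_width"],o["gripper_force"],o["contact_force"])
plan([lev(t) for t in(.98,1.01,1.04,1.05,1.05)])
plan([lev(t) for t in(1.07,1.09,1.09)])
E
```

```text
16.1 [ 0.5241 -0.0517  0.1971] [ 0.5202 -0.0519  0.1945] 0.015738416014573504 45.41283896192908 [ 6.7045 -0.5489  5.0672]
[[0.0, -0.011, 0.008, 0.0, 0.0, 0.0], [0.0, -0.021, 0.017, 0.0, 0.0, 0.0], [0.0, -0.031, 0.025, 0.0, 0.0, 0.0], [0.0, -0.034, 0.028, 0.0, 0.0, 0.0], [0.0, -0.034, 0.028, 0.0, 0.0, 0.0]]
[[0.0, -0.006, 0.006, 0.0, 0.0, 0.0], [0.0, -0.013, 0.013, 0.0, 0.0, 0.0], [0.0, -0.013, 0.013, 0.0, 0.0, 0.0]]
```

Call:
apply_moves(rows=[[0.0,-0.011,0.008,0.0,0.0,0.0],[0.0,-0.021,0.017,0.0,0.0,0.0],[0.0,-0.031,0.025,0.0,0.0,0.0],[0.0,-0.034,0.028,0.0,0.0,0.0],[0.0,-0.034,0.028,0.0,0.0,0.0]])

```text
clock: 16.73
tcp_pos: [0.5157, -0.0519, 0.1902]
orientation: [2.201, 2.232, 0.011]
contact_force: [6.0, 0.5, 5.6]
grip_width: 0.0161
gripper_force: 46.5
```

Call:
apply_moves(rows=[[0.0,-0.006,0.006,0.0,0.0,0.0],[0.0,-0.013,0.013,0.0,0.0,0.0],[0.0,-0.013,0.013,0.0,0.0,0.0]])

```text
clock: 17.1
tcp_pos: [0.5125, -0.0519, 0.1871]
orientation: [2.201, 2.232, 0.011]
contact_force: [5.6, -0.4, 8.3]
grip_width: 0.0155
gripper_force: 46.5
```

Call:
apply_moves(rows=[[0.0,-0.007,0.007,0.0,0.0,0.0],[0.0,-0.014,0.014,0.0,0.0,0.0],[0.0,-0.014,0.014,0.0,0.0,0.0]])

```text
clock: 17.48
tcp_pos: [0.5113, -0.0519, 0.1856]
orientation: [2.198, 2.23, 0.017]
contact_force: [6.1, 0.3, 16.6]
grip_width: 0.0153
gripper_force: 47.5
```

Call:
apply_moves(rows=[[0.0,-0.007,0.008,0.0,0.0,0.0],[0.0,-0.014,0.016,0.0,0.0,0.0],[0.0,-0.014,0.016,0.0,0.0,0.0]], newtons=60)

```text
clock: 17.85
tcp_pos: [0.5109, -0.052, 0.1848]
orientation: [2.195, 2.226, 0.025]
contact_force: [4.4, -0.1, 36.0]
grip_width: 0.0156
gripper_force: 59.3
```

```bash
python3 - <<'E'
from h import *
g=r.grab_frame("scene"); s=r.grab_frame("side"); f=r.grab_frame("wrist")
o=r.get_obs(); print(o["clock"],o["tcp_pos"],o["contact_force"],o["grip_width"])
im=[]
for x in(g,s):
    for l in(.95,1.0,1.05):
        m=model(C,YAW,0,l); print(l,proj(x,m["grip"]),proj(x,m["gripin"]))
    v=cv2.cvtColor(x["pixels"],cv2.COLOR_RGB2BGR).copy(); c=proj(x,m["H"](.15,0,.15)).astype(int)
    v=cv2.resize(v[c[1]-50:c[1]+50,c[0]-50:c[0]+50],(384,384),interpolation=cv2.INTER_CUBIC)
    for P in [m["rod0"],m["gripin"],m["gripend"],m["H"](.135,0,.0547)]:
        cv2.circle(v,tuple(((proj(x,P)-c+50)*384/100).astype(int)),2,(0,0,255),-1)
    im.append(v)
cv2.imwrite("pics/c5.png",np.hstack(im))
E
```

```text
18.0 [ 0.5109 -0.052   0.1848] [ 5.5733 -0.2902 36.2979] 0.015411472707279345
0.95 [286.2638 147.3008] [279.4714 152.3052]
1.0 [287.7351 149.0606] [280.9756 154.1066]
1.05 [289.1397 150.878 ] [282.4133 155.9658]
0.95 [270.4634 212.883 ] [263.861 206.363]
1.0 [269.07   214.4668] [262.4963 207.9198]
1.05 [267.7305 216.0816] [261.1859 209.5085]
```

View pics/c5.png

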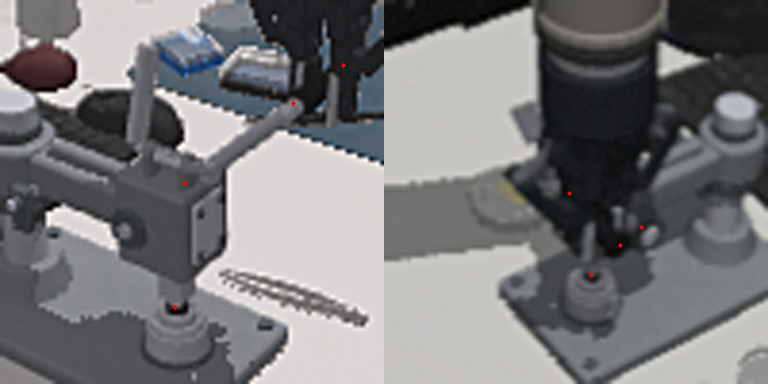

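The lever is on its stop: the rod's end matches the 1.05 model point and the nose is on the chip. I'll ease the 36 N push a little and then check.

Call:
apply_moves(rows=[[0,0,-0.005,0,0,0],[0,0,-0.01,0,0,0],[0,0,-0.01,0,0,0],[0,0,-0.01,0,0,0]])

```text
clock: 18.5
tcp_pos: [0.5111, -0.0519, 0.1854]
orientation: [2.195, 2.226, 0.024]
contact_force: [13.9, -0.8, 15.9]
grip_width: 0.0152
gripper_force: 58.9
```

```bash
python3 - <<'E'
from h import *
o=r.get_obs(); print(o["tcp_pos"],o["contact_force"]); print(r.hand_in())
E
```

```text
[ 0.5111 -0.0519  0.1854] [13.8833 -0.8307 15.8869]
the job is handed in; nothing more can be done
None
```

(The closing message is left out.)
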